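# Wedge a row of converter modules tight and snap the keeper over

### The job

Push the tapered laminate wedge, thin end first, into the gap beside the last black module in the open chassis until the row is clamped firmly against its sprung pad (a firm, steady push of 15 to 20 N on the wedge's tail, no more). Let go of the wedge, then tip the sprung steel keeper flap over until it snaps down behind the wedge's tail. Leave the straight filler block and the other things on the bench alone.

Things in the scene. Friction and masses are not known exactly. Their poses are not given: they have to be found in the camera images.
- bay: Fixed open aluminium chassis. Origin: underside, in the bench plane, at the middle of the row; x points from its open front into it (the front faces the robot's right), y along the row to the sprung pad, z up. Floor plate 4 mm thick, x -170 to +75, y -125 to +122 mm (to y -202 under the keeper). Modules stand at x -55 to +55 between pad (y about +75, +/- 2) and slanted cheek. Rear wall at x 59 behind the modules only.
- gap_mouth (a point): Point on the top of the bay's floor plate at the middle of the gap's mouth, at the front end of the slanted cheek (bay x -40, y -87, z +4 mm). Axes as the bay.
- wedge: Loose light-wood wedge, 154 mm long, 45 high, 0.12 kg, lying on the bench. Origin: underside, middle of its handle (x -20 to +20, 28 mm wide); x points to the thin end at x +130. Left side y +14, straight: goes against module3. Right side tapers from y -13.5 at x +20 to y +2 at x +130 (8 degrees; tip 12 mm): goes against the cheek. In place its x runs along the bay's x.
- wedge_tail (a point): Middle of the smooth steel striking plate (24 x 41 mm) on the handle's end, where to push: wedge x -24, height 22.5 mm. Pushed with 17 N, it ends at about bay x -105 +/- 20 mm, stays jammed when let go (smooth blade, friction about 0.2). Going in, it shifts sideways along the cheek: push with closed fingers along the cheek's line; held in the grip it binds and the push reads falsely.
- block: Straight filler block of the same laminate, 150 x 28 x 45 mm, not tapered, lying on the bench; origin at its underside, 20 mm from one end; x along its length. It lies next to the wedge, on either side of it. Not needed: leave it.
- module1: Black converter module, 110 (x) x 50 (y) x 75 (z) mm, about 0.3 kg, loose, next to the pad. Origin: centre of its underside.
- module2: Same, the middle one of the row; about 1 mm of play to its neighbours at the start.
- module3: Same, the last one, beside the gap.
- pad (a joint): Travel of the sprung pad (grey plate at the row's end nearest the robot), m: 0 free, 0.009 end of travel; spring 4 N/mm. The row is tight from 0.0015 (6 N); above 0.007 (28 N) the modules' cases are crushed.
- keeper (a joint): Angle of the sprung keeper flap, rad: 0 leaning outwards (25 degrees from upright, away from the row), 0.44 upright, snap point about 0.62, 2.0 lying level behind the wedge's tail. Up to the snap point it takes up to 3 N at its tip, pushed from outside towards the row (bay +y); beyond, it springs over by itself. Steel strip 85 mm long, 26 mm wide (bay x), 6 mm thick.
- keeper_hinge (a point): Middle of the keeper's hinge axis, which runs along the bay's x; bay x -148, y -150, z +32 mm. Lying down, the strip covers bay x -161 to -135, y -150 to -65, at z 29 to 35 mm, so the wedge's tail must be in beyond x -133. Two ears, 5 x 16 mm, to z 38 mm, hold it at bay x -165 and -130.
- keeper_tip (a point): Middle of the free end of the keeper's strip, 85 mm from the hinge. Its own axes are of no use; at rest it leans 36 mm outwards (bay -y) and 77 mm above the hinge. A spring cartridge lies below it, up to z 38 mm, out to bay y -192.
- driver: Screwdriver lying on the bench, 150 mm. Leave it.
- meter: Hand meter lying on the bench, 130 x 70 x 35 mm. Leave it.
- cheek (a point): Middle of the inner face of the fixed steel cheek on the far side of the gap from the modules, 8 mm thick, 55 mm high (bay x +10, y -88, z 31 mm). Seen from above the face runs straight from bay (x -40, y -95) to (x +60, y -81) mm, slanted 8 degrees, with a lead-in flared out to (x -59, y -112), so the gap between it and module3 narrows inwards from about 17 mm; its rear end is open.
- bridge (a point): Middle of the underside of the meter bridge, a cream 50 x 238 x 60 mm box over the chassis front: bay x -95 to -45, y -120 to +118, z 110 to 170 mm; posts 8 mm wide (30 mm in x) at y -116 and +114. It overhangs the place where the wedge's tail ends: a tool pointing straight down cannot follow the wedge in. Lean it 25 to 45 degrees back, towards the front.
Mind the look-alikes: they are no part of the job. Leave any orange look-alike of the wedge alone.

How it is judged:
By the outcome, as a careful person would: the job done as asked, in the order asked, and still so for the second after the job is handed in, with the robot touching nothing.
It also fails if it takes over 67 s, if anything falls off the work surface, if the arm or the gripper's body presses on something with over 40 N, if the wrist force passes 120 N, or if a joint passes its speed limit or range.

### The arm

A 6-joint arm with a two-finger parallel gripper is mounted at the origin on the work surface. World frame = base frame: x ahead of the robot, y to its left, z up, the work surface at z = 0. Lengths are in m, angles in rad, forces in N, time in s.
With the tool pointing down it reaches from about 0.35 to 0.85 m from the base axis. Payload 8.1 kg.
Tool frame: the origin (TCP) lies on the centre line of the jaws, within the pads' length; the fingertips stand ahead of it and the grasp point (between the pads) lies 11 mm behind it (robot.finger_overhang is the z of the fingertips in the tool frame, in m); z points along the fingers, y is the line along which they close (so a half turn about z gives the same grasp; the last joint's range is limited). The gripper opens to 93 mm and grips with 3 to 60 N. Pads are 15 mm wide; open, the fingers measure 128 mm over their backs; the gripper's body (75 mm by 188 mm) begins 65 mm behind the grasp point.
Start: joints at [-1.261, 0.13, 1.488, -0, 1.523, -0.085], TCP at [0.231, -0.554, 0.227] pointing down, gripper open.
Joint ranges: [-2.96, 2.96], [-0.89, 2.26], [0.02, 2.5], [-1.34, 4.48], [0, 2.73], [-2.66, 2.66]. Speed limits (rad/s): [2.39, 2.39, 2.79, 3.14, 3.14, 3.14].

### API

Orientations are given as a rotation vector (axis times angle).
In Python, from plant import robot gives the robot as it stands. The module is installed in compiled form; this text tells all that it offers.
- The arm moves only by the tool play_rows, never from a script. Its argument "increments" is text: rows parted by semicolons, each of 5 numbers parted by spaces: the shift along the tool's x, y, z in mm, then the turn about the tool's z in degrees, then the closure, from -1 (fully open) to 1 (shut). In form: dx dy dz yaw claw; .... A call has 1 to 20 rows; each row is the pose to reach, as a shift and turn from the pose commanded when the call began, along the tool's axes at that moment; what a row does not reach only later rows make up. A row lasts 1/10 s, in which the tool goes at most 50 mm and 8.59 degrees, less where a joint would pass 70% of its speed; a pose out of reach is approached as far as the arm can. A call with a gripper value outside its range is refused whole. The fingers move at their own pace and stop on an object; "force" is the grip in N (left out, the last holds). Time passes only in rows, so rows that repeat a pose let the fingers close. It gives the time, the measured TCP pose, the force, the opening and the grip force at its end, in the units of the state.
- robot.read_state(): the state, without advancing time (a new reading comes with each control period).
- robot.read_camera(name): name is "side" or "top"; returns the picture (480x640x3 uint8, blue, green, red); there is no depth.
- robot.calibration(name): a dict with "vertical_fov" (degrees; the focal length in pixels is half the picture's height over the tangent of half this angle, whatever the lens; pixels are square), "cx", "cy" (the principal point, pixels), "rvec" (rotation vector, rad) and "tvec" (3), from world to camera coordinates, as OpenCV has them. Camera axes: x right, y down, z forward; pixel columns grow to the right and rows downward; lengths in m; the calibration is good to about 2 mm. A picture is of the moment at which its call begins. calibration takes no time and is no camera call.
- robot.close_job(): hands the job in; it is judged then, once.
Trained networks look in the newest picture that a camera, given by its name, has taken for a name from the list of things; names that differ only in an ending like _2 or _b are one class to them, and where a whole thing is asked for, a point or a joint stands for the part that bears it (a point fixed in the world has none). Each returns a list of dicts, best first, with "conf" (0 to 1); they miss things now and then, are a little off and sometimes report something else, mostly with a low value. They report only what shows in the picture. A call takes as long as a camera call. They do not tell look-alikes from the thing itself.
- robot.recognise(camera, query): "centre" ([x, y, z] in m, in world coordinates, good to about 4 mm: the middle of the surface that is visible of it).
- robot.regions_of(camera, query): "pixels" (480x640 bool, what is visible of it).
- robot.landmark_of(camera, query): "centre" ([x, y, z] in m, in world coordinates, good to about 4 mm: a listed point, or the origin of a listed thing).
The state is a dict: "t": time; "q": joint angles; "dq": joint speeds; "joint_torque": joint torques, N m; "tool_pos": TCP position; "orientation": TCP orientation; "force": force on the tool from outside, world axes, zero at the start; "wrist_torque": the same for the moment, N m; "opening": finger opening in m; "gripper_force": force on a finger pad.
Only numpy, scipy, OpenCV 4.12 (cv2) and the standard library are available. Lean on these libraries where they do the work, as an engineer would, in place of code of your own. Each camera call takes 0.05 s, during which the arm holds its last target. There are 200 camera calls.

## Working session

There is one attempt and no reset: what is moved stays moved. The work goes in short steps, Python scripts to look and compute and a tool call to move; the robot and the scene stay as the last step left them, time stands still between calls to the robot, and variables do not carry over. Pictures are saved under pics/ and viewed, at most 10 in all, crops included, and the job is handed in when it is done.

Besides the shell and the picture viewer there is one more tool, called after "Call:" in YAML: its name, and indented under it one key for each argument. play_rows: Moves the arm, as the interface text tells. Its arguments: {"type":"object","properties":{"increments":{"type":"string"},"force":{"type":"number"}},"required":["increments"]}

```bash
mkdir -p pics; cat > h.py <<'E'
import numpy as np,cv2
from plant import robot
from scipy.spatial.transform import Rotation as R
np.set_printoptions(precision=4,suppress=True)
def cal(n):
    c=robot.calibration(n); f=240/np.tan(np.radians(c['vertical_fov'])/2)
    return np.array([[f,0,c['cx']],[0,f,c['cy']],[0,0,1]]),np.array(c['rvec'],float),np.array(c['tvec'],float)
def proj(n,P):
    K,r,t=cal(n); return cv2.projectPoints(np.array(P,float).reshape(-1,1,3),r,t,K,None)[0].reshape(-1,2)
def ray(n,uv,z):
    K,r,t=cal(n); M=R.from_rotvec(r.ravel()).as_matrix(); o=-M.T@t.ravel()
    d=M.T@np.linalg.inv(K)@np.array([uv[0],uv[1],1.]); return o+d*(z-o[2])/d[2]
def st():
    s=robot.read_state(); print('t',s['t'],'p',np.array(s['tool_pos']),'o',np.array(s['orientation']),'F',np.array(s['force']),'op',s['opening']); return s
E
python3 - <<'E'
from h import *
s=st(); print(robot.finger_overhang,s['q'])
for n in('top','side'):
    cv2.imwrite(f'pics/{n}0.png',robot.read_camera(n)); print(robot.calibration(n))
    for q in('bay','gap_mouth','wedge','wedge_tail','block','keeper_hinge','keeper_tip','cheek','module1','module3'):
        print(n,q,[(np.array(d['centre']),round(d['conf'],2)) for d in robot.landmark_of(n,q)[:3]])
print(robot.read_state()['t'])
E
```

```text
t 0.0 p [ 0.2306 -0.5533  0.2256] o [-3.0788 -0.6157  0.0003] F [ 0.1742 -0.3353  0.357 ] op 0.09264634417007261
0.008 [-1.2614  0.1311  1.4893 -0.      1.523  -0.0854]
{'vertical_fov': 51.57925902167261, 'cx': 321.25275561363856, 'cy': 238.1193745712711, 'rvec': array([ 2.1429, -2.1303,  0.229 ]), 'tvec': array([-0.0508,  0.5794,  0.9874])}
top bay [(array([ 0.4106,  0.1174, -0.0007]), 0.47), (array([ 0.4568, -0.3004,  0.0015]), 0.18)]
top gap_mouth [(array([0.5461, 0.0785, 0.0043]), 0.92), (array([0.5497, 0.1288, 0.0292]), 0.38)]
top wedge [(array([ 0.5925, -0.3315,  0.0026]), 0.8), (array([ 0.7894, -0.2779, -0.0014]), 0.79), (array([ 0.6063, -0.4633,  0.0009]), 0.66)]
top wedge_tail [(array([ 0.8042, -0.2639,  0.0234]), 0.8), (array([ 0.5904, -0.4497,  0.0193]), 0.58), (array([ 0.5942, -0.3508,  0.0228]), 0.57)]
top block [(array([ 0.4563, -0.2999,  0.0005]), 0.64)]
top keeper_hinge [(array([ 0.6132, -0.0258,  0.0315]), 0.68)]
top keeper_tip []
top cheek [(array([0.5498, 0.1304, 0.0335]), 0.79), (array([0.5516, 0.0817, 0.006 ]), 0.49)]
top module1 [(array([0.513 , 0.1173, 0.0053])
[... 787 characters left out ...]
,  0.0198]), 0.92), (array([ 0.8031, -0.2642,  0.0179]), 0.76)]
side block [(array([ 0.4565, -0.2984,  0.0006]), 0.61), (array([ 0.5924, -0.3561,  0.0197]), 0.6)]
side keeper_hinge [(array([ 0.618 , -0.0297,  0.0304]), 0.81)]
side keeper_tip [(array([ 0.6511, -0.0254,  0.1065]), 0.76), (array([0.4602, 0.0495, 0.1092]), 0.18)]
side cheek [(array([0.5452, 0.1304, 0.0286]), 0.95), (array([ 0.5663,  0.3691, -0.0042]), 0.49)]
side module1 [(array([0.4616, 0.1188, 0.0014]), 0.9), (array([0.4098, 0.1127, 0.002 ]), 0.73), (array([0.5135, 0.1171, 0.0037]), 0.61)]
side module3 [(array([0.4616, 0.1188, 0.0014]), 0.9), (array([0.4098, 0.1127, 0.002 ]), 0.73), (array([0.5135, 0.1171, 0.0037]), 0.61)]
1.1
```

View pics/top0.png

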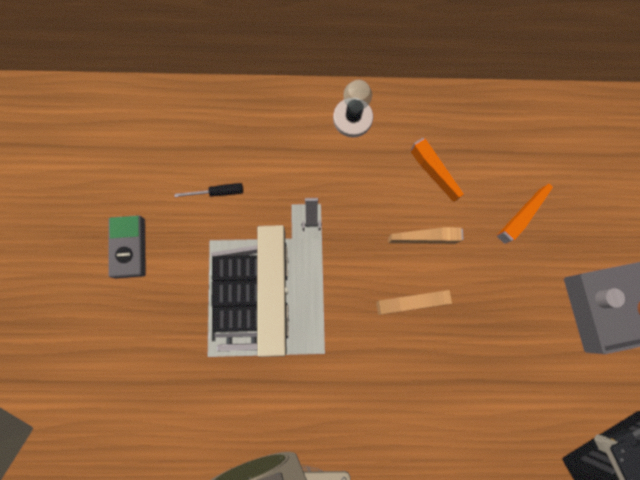

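View pics/side0.png

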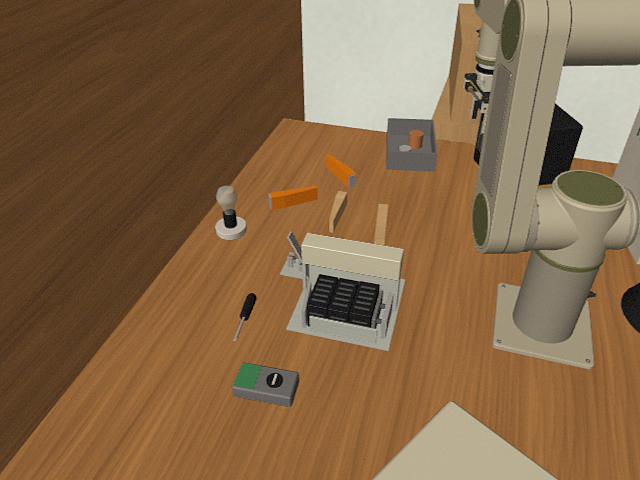

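The top view shows the real wedge (light wood) at about px (390–463, 235), handle on the right. The block is at (378–451, 302), and two orange decoys lie above and to the right. The bay's front faces right, with the keeper at (312, 212). In the side view the keeper leans outwards at (293, 243). Next I fit the poses by outline.

```bash
cat >> h.py <<'E'
WD=np.array([[-24,-12],[-24,12],[-20,12],[-20,14],[130,14],[130,2],[20,-13.5],[20,-14],[-20,-14],[-20,-12]])/1e3
def wmask(n,x,y,a,z0=0.,poly=WD,h=.045):
    c,s=np.cos(a),np.sin(a); q=poly@np.array([[c,s],[-s,c]])+[x,y]
    m=np.zeros((480*4,640*4),np.uint8)
    b=proj(n,np.c_[q,np.full(len(q),z0)]); t=proj(n,np.c_[q,np.full(len(q),z0+h)])
    for P in [b,t]+[np.array([b[i],b[i-1],t[i-1],t[i]]) for i in range(len(q))]:
        cv2.fillPoly(m,[np.round((P+.5)*4).astype(int)],255)
    return cv2.resize(m,(640,480),interpolation=cv2.INTER_AREA)/255.
def fitw(masks,p0,z0=0.):
    from scipy.optimize import minimize
    def f(p):
        return sum(np.abs(wmask(n,p[0],p[1],p[2],z0)-m).sum()/m.sum() for n,m in masks.items())
    S=np.array([[0,0,0],[.01,0,0],[0,.01,0],[0,0,.1]])+p0
    r=minimize(f,p0,method='Nelder-Mead',options=dict(initial_simplex=S,xatol=1e-4,fatol=1e-4)); return r.x,r.fun
def bay2w(p,B): # p bay m
    c,s=np.cos(B[2]),np.sin(B[2]); p=np.atleast_2d(p); return np.c_[B[0]+c*p[:,0]-s*p[:,1],B[1]+s*p[:,0]+c*p[:,1],p[:,2]]
E
cat > m1.py <<'E'
from h import *
M={}
for n in('top','side'):
    r=[d for d in robot.regions_of(n,'wedge')]
    P=proj(n,[[.594,-.29,.03]])[0]
    for d in r:
        ys,xs=np.nonzero(d['pixels'])
        if np.hypot(xs.mean()-P[0],ys.mean()-P[1])<25:
            M[n]=d['pixels'].astype(float); print(n,d['conf'],len(xs),xs.min(),xs.max(),ys.min(),ys.max())
p0=np.array([.595,-.33,1.57])
print('both',fitw(M,p0))
for n in M: print(n,fitw({n:M[n]},p0))
# bay fit: landmarks
from scipy.optimize import least_squares
obs=[([-40,-87],[.5461,.0785]),([-40,-87],[.5512,.0816]),([10,-88],[.5498,.1304]),([10,-88],[.5452,.1304]),([0,0],[.457,.1159]),([-148,-150],[.6132,-.0258]),([-148,-150],[.618,-.0297])]
f=lambda B:np.concatenate([bay2w([a[0]/1e3,a[1]/1e3,0],B)[0,:2]-b for a,b in obs])
B=least_squares(f,[.457,.117,1.57],loss='soft_l1',f_scale=.004); print(B.x,f(B.x).reshape(-1,2)*1e3)
B=B.x
im=cv2.imread('pics/top0.png'); im=cv2.resize(im,None,fx=4,fy=4,interpolation=cv2.INTER_CUBIC)
def dl(pts,z,col):
    q=proj('top',bay2w(np.c_[np.array(pts)/1e3,np.full(len(pts),z)],B)); cv2.polylines(im,[np.round((q+.5)*4).astype(int)],True,col,1)
dl([[-170,122],[75,122],[75,-125],[-170,-125]],.004,(0,0,255))
dl([[-95,-120],[-45,-120],[-45,118],[-95,118]],.17,(255,0,0))
dl([[-55,75],[55,75],[55,-77],[-55,-77]],.079,(0,255,0))
c=im[190*4:370*4,195*4:335*4]; cv2.imwrite('pics/bayfit.png',cv2.resize(c,(560*1,720*1))[:600+100][:, :][:720]) if 0 else cv2.imwrite('pics/bayfit.png',cv2.resize(c,(466,600)))
E
python3 m1.py
```

```text
top 0.69 899 389 462 228 243
side 0.87 408 329 346 192 232
both (array([ 0.5943, -0.3254,  1.5771]), np.float64(0.20948001089681))
top (array([ 0.5943, -0.327 ,  1.5776]), np.float64(0.12204410128901394))
side (array([ 0.5942, -0.3277,  1.5713]), np.float64(0.07943098808150711))
[0.4595 0.1162 1.6083] [[ 1.8702  0.9833]
 [-3.2298 -2.1167]
 [-2.703  -0.9143]
 [ 1.897  -0.9143]
 [ 2.5333  0.2971]
 [ 1.7706 -0.2816]
 [-3.0294  3.6184]]
```

View pics/bayfit.png

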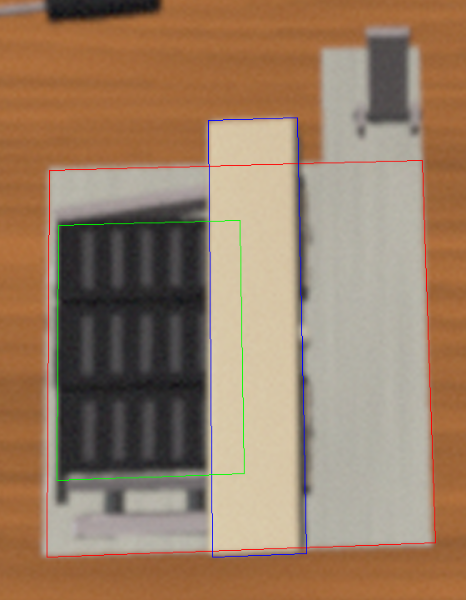

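The bay overlay fits to a few mm, and the wedge is at (0.594, −0.327), yaw 1.575. Moves can't tilt the tool directly, so I'll go round to +y and test whether the reach limit gives a lasting outward lean.

Call:
play_rows:
  increments: "411 -154 -195 -67 0.5;411 -154 -195 -67 0.5;411 -154 -195 -67 0.5;411 -154 -195 -67 0.5;411 -154 -195 -67 0.5;411 -154 -195 -67 0.5;411 -154 -195 -67 0.5;411 -154 -195 -67 0.5;411 -154 -195 -67 0.5;411 -154 -195 -67 0.5;557 -635 -195 -67 0.5;557 -635 -195 -67 0.5;557 -635 -195 -67 0.5;557 -635 -195 -67 0.5;557 -635 -195 -67 0.5;557 -635 -195 -67 0.5;557 -635 -195 -67 0.5;557 -635 -195 -67 0.5;557 -635 -195 -67 0.5;557 -635 -195 -67 0.5"

```text
t: 3.2
tool_pos: [0.5003, 0.2459, 0.4219]
orientation: [2.229, 2.214, 0.001]
force: [0.6, -0.5, -0.5]
opening: 0.0232
gripper_force: 0.0
```

Call:
play_rows:
  increments: "374 -470 0 0 0.5;374 -470 0 0 0.5;374 -470 0 0 0.5;374 -470 0 0 0.5;374 -470 0 0 0.5;374 -470 0 0 0.5;374 -470 0 0 0.5;374 -470 0 0 0.5;374 -470 0 0 0.5;374 -470 0 0 0.5;374 -470 0 0 0.5;374 -470 0 0 0.5;374 -470 0 0 0.5;854 -470 0 0 0.5;854 -470 0 0 0.5;854 -470 0 0 0.5;854 -470 0 0 0.5;854 -470 0 0 0.5;854 -470 0 0 0.5;854 -470 0 0 0.5"

```text
t: 5.2
tool_pos: [0.0335, 0.8299, 0.3765]
orientation: [-2.216, -2.2, -0.031]
force: [-0.8, 0.6, -1.5]
opening: 0.023
gripper_force: 0.0
```

Call:
play_rows:
  increments: "300 0 0 0 0.5;300 0 0 0 0.5;300 0 0 0 0.5;300 0 0 0 0.5;300 0 0 0 0.5;300 0 0 0 0.5"

```text
t: 5.8
tool_pos: [0.0289, 0.8798, 0.3192]
orientation: [-2.186, -2.172, -0.097]
force: [0.7, 0.0, 0.2]
opening: 0.0233
gripper_force: 0.0
```

```bash
python3 -c "
from h import *
s=st();print(s['q']);print(R.from_rotvec(s['orientation']).as_matrix())"
```

```text
t 5.8 p [0.0289 0.8798 0.3192] o [-2.1861 -2.1715 -0.0968] F [0.7162 0.0175 0.1575] op 0.023326922819455302
[1.4777 1.079  0.0233 0.0052 1.9533 1.4865]
[[ 0.0065  1.      0.0031]
 [ 0.9963 -0.0068  0.0859]
 [ 0.0859  0.0026 -0.9963]]
```

Call:
play_rows:
  increments: "0 0 0 0 0.5;0 0 0 0 0.5;-300 0 -650 0 0.5;-300 0 -650 0 0.5;-300 0 -650 0 0.5;-300 0 -650 0 0.5;-300 0 -650 0 0.5;-300 0 -650 0 0.5;-300 0 -650 0 0.5;-300 0 -650 0 0.5;-300 0 -650 0 0.5;-300 0 -650 0 0.5;-300 0 -650 0 0.5;-300 0 -650 0 0.5;-300 0 -650 0 0.5;-300 0 -650 0 0.5;-300 0 -650 0 0.5;-300 0 -650 0 0.5"

```text
t: 7.6
tool_pos: [0.0217, 0.4685, 0.772]
orientation: [-2.172, -2.157, -0.128]
force: [-0.0, 0.5, -0.3]
opening: 0.0232
gripper_force: 0.0
```

```bash
python3 -c "
from h import *
s=st();print(s['q']);print(R.from_rotvec(s['orientation']).as_matrix())"
```

```text
t 7.6 p [0.0217 0.4685 0.772 ] o [-2.1718 -2.1574 -0.1279] F [-0.031   0.5415 -0.3462] op 0.023216380472626665
[1.4036 0.3963 0.0228 0.0286 2.6092 1.4358]
[[ 0.0064  1.      0.0045]
 [ 0.9935 -0.0069  0.1137]
 [ 0.1137  0.0037 -0.9935]]
```

Call:
play_rows:
  increments: "-450 0 -400 0 0.5;-450 0 -400 0 0.5;-450 0 -400 0 0.5;-450 0 -400 0 0.5;-450 0 -400 0 0.5;-450 0 -400 0 0.5;-450 0 -400 0 0.5;-450 0 -400 0 0.5;-450 0 -400 0 0.5;-450 0 -400 0 0.5"

```text
t: 8.6
tool_pos: [0.0188, 0.3265, 0.8445]
orientation: [-2.141, -2.125, -0.232]
force: [0.7, -0.4, 0.4]
opening: 0.0234
gripper_force: 0.0
```

```bash
python3 -c "
from h import *
s=st();print(s['q']);print(R.from_rotvec(s['orientation']).as_matrix())"
```

```text
t 8.6 p [0.0188 0.3265 0.8445] o [-2.1409 -2.1246 -0.2319] F [ 0.7492 -0.3728  0.448 ] op 0.02341902941443061
[1.3347 0.1947 0.0239 0.0465 2.7309 1.3868]
[[ 0.0051  0.9996  0.0265]
 [ 0.9818 -0.01    0.1896]
 [ 0.1898  0.0251 -0.9815]]
```

Call:
play_rows:
  increments: "-450 0 -250 0 0.5;-450 0 -250 0 0.5;-450 0 -250 0 0.5;-450 0 -250 0 0.5;-450 0 -250 0 0.5;-450 0 -250 0 0.5;-450 0 -250 0 0.5;-450 0 -250 0 0.5"

```text
t: 9.4
tool_pos: [-0.0029, 0.2813, 0.8693]
orientation: [-2.11, -2.09, -0.342]
force: [0.2, -0.8, 0.0]
opening: 0.0233
gripper_force: 0.0
```

```bash
python3 -c "
from h import *
s=st();print(s['q']);print(R.from_rotvec(s['orientation']).as_matrix())"
```

```text
t 9.4 p [-0.0029  0.2813  0.8693] o [-2.1098 -2.0903 -0.3421] F [ 0.2204 -0.7746  0.0167] op 0.023255292433627877
[ 1.4154  0.1122  0.0237 -0.0323  2.7309  1.3933]
[[ 0.0019  0.9985  0.0547]
 [ 0.9639 -0.0164  0.2659]
 [ 0.2664  0.0522 -0.9624]]
```

Call:
play_rows:
  increments: "-450 0 -200 0 0.5;-450 0 -200 0 0.5;-450 0 -200 0 0.5;-450 0 -200 0 0.5;-450 0 -200 0 0.5;-450 0 -200 0 0.5;-450 0 -200 0 0.5;-450 0 -200 0 0.5;-450 0 -200 0 0.5;-450 0 -200 0 0.5"

```text
t: 10.4
tool_pos: [-0.01, -0.0024, 0.8049]
orientation: [-2.086, -2.069, -0.387]
force: [0.5, 0.1, 0.1]
opening: 0.0232
gripper_force: 0.0
```

```bash
python3 -c "
from h import *
s=st();print(s['q']);print(R.from_rotvec(s['orientation']).as_matrix())"
```

```text
t 10.4 p [-0.01   -0.0024  0.8049] o [-2.0858 -2.0694 -0.3868] F [0.5213 0.1412 0.0799] op 0.023242289244342514
[ 1.7457 -0.6522  0.7512 -0.2817  2.7313  1.4776]
[[-0.0013  0.9983  0.0586]
 [ 0.952  -0.0167  0.3055]
 [ 0.306   0.0562 -0.9504]]
```

Call:
play_rows:
  increments: "0 0 -400 0 0.5;0 0 -400 0 0.5;0 0 -400 0 0.5;0 0 -400 0 0.5;0 0 -400 0 0.5;0 0 -400 0 0.5;0 0 -400 0 0.5;0 0 -400 0 0.5"

```text
t: 11.2
tool_pos: [-0.0063, 0.0448, 0.8504]
orientation: [-2.065, -2.048, -0.43]
force: [0.6, -0.5, 0.5]
opening: 0.0234
gripper_force: 0.0
```

```bash
python3 -c "
from h import *
s=st();print(s['q']);print(R.from_rotvec(s['orientation']).as_matrix())"
```

```text
t 11.2 p [-0.0063  0.0448  0.8504] o [-2.0654 -2.0484 -0.4296] F [ 0.6461 -0.5263  0.4531] op 0.023426806463026178
[ 1.8497 -0.4641  0.525  -0.4007  2.7311  1.4622]
[[-0.003   0.9979  0.064 ]
 [ 0.9396 -0.0191  0.3418]
 [ 0.3424  0.0612 -0.9376]]
```

Call:
play_rows:
  increments: "0 0 -400 0 0.5;0 0 -400 0 0.5;0 0 -400 0 0.5;0 0 -400 0 0.5;0 0 -400 0 0.5;0 0 -400 0 0.5;0 0 -400 0 0.5;0 0 -400 0 0.5;0 0 -400 0 0.5;0 0 -400 0 0.5;0 0 -400 0 0.5;0 0 -400 0 0.5;0 0 -400 0 0.5;0 0 -400 0 0.5"

```text
t: 12.6
tool_pos: [0.0024, 0.0672, 0.8753]
orientation: [-2.043, -2.026, -0.473]
force: [-0.7, -0.1, -0.3]
opening: 0.023
gripper_force: 0.0
```

```bash
python3 -c "
from h import *
s=st();print(s['q']);print(R.from_rotvec(s['orientation']).as_matrix())"
```

```text
t 12.6 p [0.0024 0.0672 0.8753] o [-2.0434 -2.0265 -0.4726] F [-0.6915 -0.1037 -0.3152] op 0.02303823448609626
[ 1.9978 -0.3556  0.3741 -0.583   2.731   1.4252]
[[-0.0053  0.9976  0.0691]
 [ 0.9252 -0.0213  0.3788]
 [ 0.3794  0.0659 -0.9229]]
```

Call:
play_rows:
  increments: "300 0 -500 0 0.5;300 0 -500 0 0.5;300 0 -500 0 0.5;300 0 -500 0 0.5;300 0 -500 0 0.5;300 0 -500 0 0.5;300 0 -500 0 0.5;300 0 -500 0 0.5;300 0 -500 0 0.5;300 0 -500 0 0.5;300 0 -500 0 0.5;300 0 -500 0 0.5"

```text
t: 13.8
tool_pos: [-0.0198, 0.1142, 0.904]
orientation: [-2.032, -2.013, -0.498]
force: [-0.5, 0.6, -0.1]
opening: 0.0232
gripper_force: 0.0
```

```bash
cat >> h.py <<'E'
def full():
    s=st();print('q',np.array(s['q']));Q=R.from_rotvec(s['orientation']).as_matrix();print(Q);return s,Q
E
python3 -c "
from h import *
full()"
```

```text
t 13.8 p [-0.0198  0.1142  0.904 ] o [-2.0318 -2.0135 -0.4979] F [-0.5304  0.5908 -0.1473] op 0.023243229796206664
q [ 2.6623 -0.0524  0.0233 -1.3364  2.731   1.3291]
[[-0.0062  0.9973  0.0731]
 [ 0.9164 -0.0236  0.3995]
 [ 0.4002  0.0695 -0.9138]]
```

Call:
play_rows:
  increments: "205 144 379 0 0.5;205 144 379 0 0.5;205 144 379 0 0.5;205 144 379 0 0.5;205 144 379 0 0.5;205 144 379 0 0.5;205 144 379 0 0.5;205 144 379 0 0.5;205 144 379 0 0.5;205 144 379 0 0.5;205 144 379 0 0.5"

```text
t: 14.9
tool_pos: [0.0093, 0.1768, 0.8623]
orientation: [-2.057, -2.065, -0.5]
force: [-0.1, 0.5, 0.1]
opening: 0.0232
gripper_force: 0.0
```

```bash
cat >> h.py <<'E'
def to(*ws,yaw=0):
    s,Q=full(); p=np.array(s['tool_pos'])
    for w in ws: print(w,(Q.T@(np.array(w)-p)*1e3).round(1))
E
python3 -c "
from h import *
to((.5,.2,.45),(.594,-.2,.35),(.594,-.345,.15))"
```

```text
t 14.9 p [0.0093 0.1768 0.8623] o [-2.0569 -2.0654 -0.5001] F [-0.0934  0.548   0.1428] op 0.02321476711066189
q [ 0.8156 -0.3491  0.4876  0.356   2.6285  1.155 ]
[[-0.0239  0.9941  0.1054]
 [ 0.9322 -0.0159  0.3615]
 [ 0.3611  0.1069 -0.9264]]
(0.5, 0.2, 0.45) [-138.9  443.4  442. ]
(0.594, -0.2, 0.35) [-550.2  532.6  400. ]
(0.594, -0.345, 0.15) [-757.6  513.5  532.8]
```

Call:
play_rows:
  increments: "-139 443 442 0 0.4;-139 443 442 0 0.4;-139 443 442 0 0.4;-139 443 442 0 0.4;-139 443 442 0 0.4;-139 443 442 0 0.4;-139 443 442 0 0.4;-139 443 442 0 0.4;-139 443 442 0 0.4;-139 443 442 0 0.4;-139 443 442 0 0.4;-139 443 442 0 0.4;-139 443 442 0 0.4;-550 533 400 0 0.4;-550 533 400 0 0.4;-550 533 400 0 0.4;-550 533 400 0 0.4;-550 533 400 0 0.4;-550 533 400 0 0.4;-550 533 400 0 0.4"

```text
t: 16.9
tool_pos: [0.5226, -0.0813, 0.4147]
orientation: [-2.058, -2.065, -0.498]
force: [0.0, 1.2, 0.2]
opening: 0.0277
gripper_force: 0.0
```

```bash
python3 -c "
from h import *
to((.594,-.345,.15),(.594,-.345,.03))"
```

```text
t 16.9 p [ 0.5226 -0.0813  0.4147] o [-2.0578 -2.0648 -0.4977] F [0.0062 1.2259 0.1679] op 0.027728023777451666
q [-0.5139 -0.0685  1.4009  0.3933  1.8785 -0.4099]
[[-0.0229  0.9943  0.1043]
 [ 0.9326 -0.0164  0.3605]
 [ 0.3602  0.1055 -0.9269]]
(0.594, -0.345, 0.15) [-342.9   47.3  157.8]
(0.594, -0.345, 0.03) [-386.1   34.7  269. ]
```

```bash
cat > m2.py <<'E'
from h import *
from scipy.optimize import minimize
im=cv2.imread('pics/top0.png').astype(int)
BR=np.array([[-95,-120],[-45,-120],[-45,118],[-95,118]])/1e3
PL=np.array([[-170,122],[75,122],[75,-125],[-121,-125],[-121,-202],[-170,-202]])/1e3
hsv=cv2.cvtColor(im.astype(np.uint8),cv2.COLOR_BGR2HSV)
roi=np.zeros((480,640));roi[185:365,195:335]=1
b=((hsv[...,2]>150)&(hsv[...,1]>20)&(hsv[...,1]<90)&(hsv[...,0]<30)&(roi>0)).astype(np.uint8)
b=cv2.morphologyEx(b,cv2.MORPH_OPEN,np.ones((3,3))).astype(float)
print(b.sum())
def f(B): return np.abs(wmask('top',B[0],B[1],B[2],.11,BR,.06)-b).sum()/b.sum()
p0=np.array([.4595,.1162,1.60]);S=np.array([[0,0,0],[.008,0,0],[0,.008,0],[0,0,.05]])+p0
r=minimize(f,p0,method='Nelder-Mead',options=dict(initial_simplex=S,xatol=1e-4,fatol=1e-4));print('bridge',r.x,r.fun)
# plate bottom/right edge: wood vs plate by saturation
w=((hsv[...,1]<75)&(roi>0)).astype(np.uint8)
print(cv2.countNonZero(w))
c=max(cv2.findContours(w,0,2)[0],key=cv2.contourArea)
h=cv2.convexHull(c)[:,0]; print(cv2.approxPolyDP(h,2.,True)[:,0].tolist())
for q in [(-170,122),(75,122),(75,-125),(-170,-202)]: print(q,[proj('top',bay2w([q[0]/1e3,q[1]/1e3,.004],B))[0] for B in(r.x,p0)])
to((.582,-.370,.131),(.595,-.327,.020))
E
python3 m2.py
```

```text
3779.0
bridge [0.46   0.12   1.5956] 0.12517472720763353
15042
[[316, 198], [320, 205], [324, 353], [208, 356], [209, 242], [306, 198]]
(-170, 122) [array([322.8562, 353.159 ]), array([324.8782, 353.0445])]
(75, 122) [array([205.9656, 355.8956]), array([208.0118, 356.3028])]
(75, -125) [array([208.3468, 239.9233]), array([209.8121, 240.3188])]
(-170, -202) [array([319.631 , 204.2007]), array([320.9125, 204.1242])]
t 16.9 p [ 0.5226 -0.0813  0.4147] o [-2.0578 -2.0648 -0.4977] F [0.0062 1.2259 0.1679] op 0.027728023777451666
q [-0.5139 -0.0685  1.4009  0.3933  1.8785 -0.4099]
[[-0.0229  0.9943  0.1043]
 [ 0.9326 -0.0164  0.3605]
 [ 0.3602  0.1055 -0.9269]]
(0.582, -0.37, 0.131) [-372.8   33.8  165.1]
(0.595, -0.327, 0.02) [-373.    34.3  284.8]
```

Call:
play_rows:
  increments: "-373 34 165 0 -0.15;-373 34 165 0 -0.15;-373 34 165 0 -0.15;-373 34 165 0 -0.15;-373 34 165 0 -0.15;-373 34 165 0 -0.15;-373 34 165 0 -0.15;-373 34 165 0 -0.15;-373 34 165 0 -0.15;-373 34 165 0 -0.15;-373 34 205 0 -0.15;-373 34 245 0 -0.15;-373 34 270 0 -0.15;-373 34 285 0 -0.15;-373 34 285 0 -0.15"
  force: 12

```text
t: 18.4
tool_pos: [0.5946, -0.3232, 0.0215]
orientation: [-2.055, -2.066, -0.498]
force: [0.2, -0.1, 0.6]
opening: 0.0536
gripper_force: 0.0
```

```bash
python3 -c "
from h import *
full()
im=robot.read_camera('side');c=im[150:300,250:450];cv2.imwrite('pics/s1.png',cv2.resize(c,(800,600),interpolation=cv2.INTER_CUBIC))"
```

```text
t 18.4 p [ 0.5946 -0.3232  0.0215] o [-2.0548 -2.0664 -0.498 ] F [ 0.1523 -0.1104  0.5816] op 0.053629038342834875
q [-0.7585  0.6407  1.2853  0.3446  1.4106 -0.8533]
[[-0.025   0.9943  0.1034]
 [ 0.9323 -0.0141  0.3615]
 [ 0.3609  0.1055 -0.9266]]
```

View pics/s1.png

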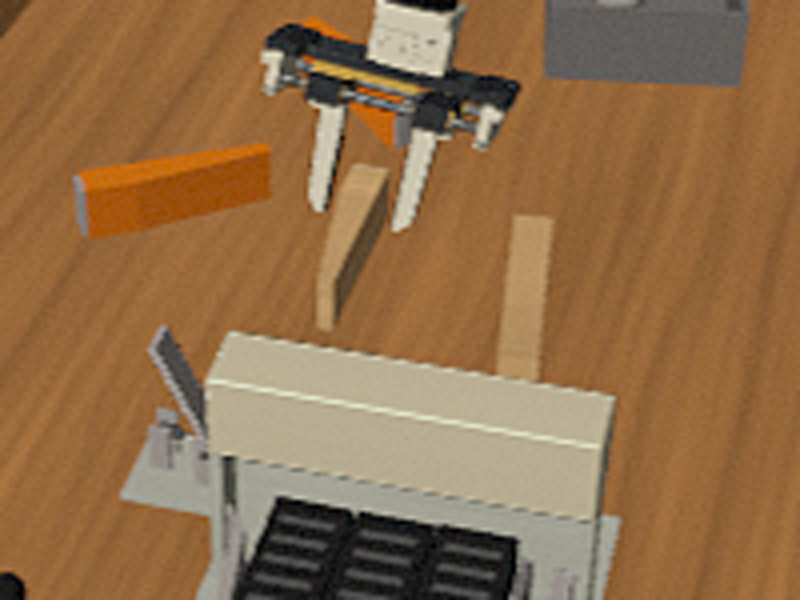

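The fingers straddle the wedge's handle (crop px 320–410, 200). Close and lift.

Call:
play_rows:
  increments: "0 0 0 0 0.6;0 0 0 0 0.6;0 0 0 0 0.6;0 0 0 0 0.6;14 4 -37 0 0.6;29 8 -74 0 0.6;36 10 -93 0 0.6;36 10 -93 0 0.6"
  force: 12

```text
t: 19.25
tool_pos: [0.596, -0.3274, 0.1266]
orientation: [-2.062, -2.072, -0.5]
force: [1.1, 0.1, -1.1]
opening: 0.0281
gripper_force: 12.0
```

```bash
python3 -c "
from h import *
s,Q=full(); n='side'
robot.read_camera('side');robot.read_camera('top')
for n in('side','top'):
  for q in('wedge','wedge_tail'): print(n,q,[(np.array(d['centre']),round(d['conf'],2)) for d in robot.landmark_of(n,q)[:4]])
im=robot.read_camera('side');u=proj('side',[s['tool_pos']])[0].astype(int);c=im[u[1]-75:u[1]+75,u[0]-100:u[0]+100];cv2.imwrite('pics/s2.png',cv2.resize(c,(800,600),interpolation=cv2.INTER_CUBIC))"
```

```text
t 19.25 p [ 0.596  -0.3274  0.1266] o [-2.0618 -2.0725 -0.5   ] F [ 1.0624  0.0952 -1.1008] op 0.028077135078086263
q [-0.7616  0.5316  1.2326  0.3399  1.5547 -0.8028]
[[-0.0255  0.9936  0.1104]
 [ 0.9346 -0.0155  0.3553]
 [ 0.3548  0.1122 -0.9282]]
side wedge [(array([ 0.6026, -0.3305,  0.1078]), 0.9), (array([ 0.7849, -0.277 ,  0.001 ]), 0.89), (array([ 0.6042, -0.463 ,  0.0014]), 0.7)]
side wedge_tail [(array([ 0.592 , -0.3567,  0.1274]), 0.94), (array([ 0.8048, -0.2645,  0.0188]), 0.77), (array([ 0.5867, -0.4459,  0.0203]), 0.47)]
top wedge [(array([ 0.7874, -0.2774, -0.0006]), 0.95), (array([ 0.5955, -0.3295,  0.1006]), 0.89)]
top wedge_tail [(array([ 0.5979, -0.3532,  0.1253]), 0.68), (array([ 0.8021, -0.2626,  0.0213]), 0.58), (array([0.5133, 0.1187, 0.0071]), 0.3)]
```

View pics/s2.png

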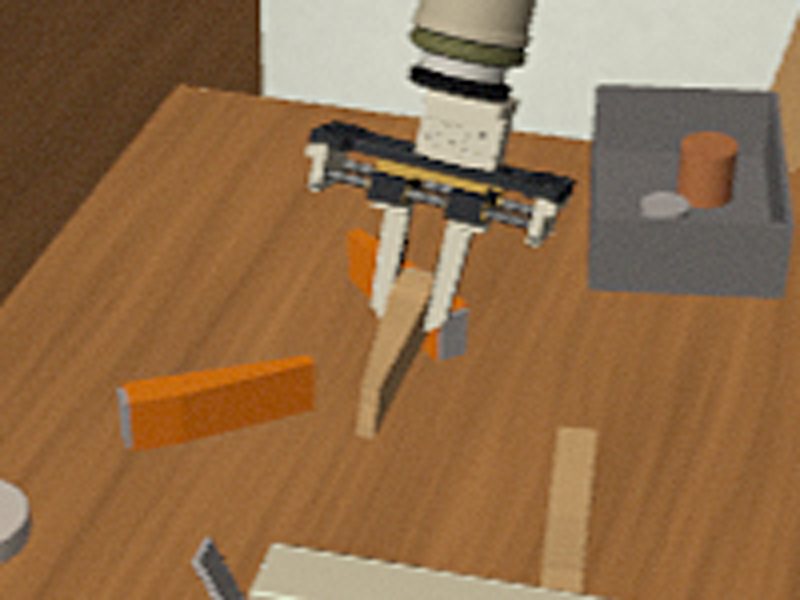

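The wedge is held in the grip (crop px 370–430, 280–430), tip towards the bay. I'll work out the carry to the gap.

```bash
cat >> h.py <<'E'
B=np.array([.4595,.117,1.598])
def bq(x,y,z): return bay2w([x/1e3,y/1e3,z/1e3],B)[0]
def w2b(p): c,s=np.cos(B[2]),np.sin(B[2]); d=np.array(p)[:2]-B[:2]; return np.array([c*d[0]+s*d[1],-s*d[0]+c*d[1],p[2]])*1e3
E
python3 -c "
from h import *
off=np.array([-.0006,-.004,-.0215])
to(*[bq(*t)-off for t in((-290,-93,60),(-290,-93,12),(-190,-93,10),(-178,-93,8))])"
```

```text
t 19.6 p [ 0.5931 -0.3246  0.1195] o [-2.0558 -2.0629 -0.4975] F [ 0.5394 -0.3458 -2.0221] op 0.027860138814755433
q [-0.7614  0.5378  1.2387  0.3396  1.5538 -0.8031]
[[-0.0227  0.9945  0.1024]
 [ 0.9319 -0.0161  0.3625]
 [ 0.3621  0.1037 -0.9264]]
[ 0.561  -0.1664  0.0815] [134.4 -38.4  89.2]
[ 0.561  -0.1664  0.0335] [117.  -43.4 133.7]
[ 0.5582 -0.0664  0.0315] [209.5 -47.9 171.5]
[ 0.5579 -0.0544  0.0295] [219.9 -48.7 177.7]
```

Call:
play_rows:
  increments: "134 -38 89 -2.5 0.6;134 -38 89 -2.5 0.6;134 -38 89 -2.5 0.6;134 -38 89 -2.5 0.6;117 -43 134 -2.5 0.6;117 -43 134 -2.5 0.6;148 -45 146 -2.5 0.6;179 -46 159 -2.5 0.6;200 -48 168 -2.5 0.6;209 -48 171 -2.5 0.6;209 -48 171 -2.5 0.6"
  force: 20

```text
t: 20.7
tool_pos: [0.5595, -0.0675, 0.0341]
orientation: [-2.015, -2.116, -0.505]
force: [-1.3, -0.2, -1.1]
opening: 0.028
gripper_force: 20.0
```

```bash
python3 -c "
from h import *
s,Q=full(); print('tcp bay',w2b(s['tool_pos']))
for n in('side','top'):
  im=robot.read_camera(n)
  for q in('wedge','wedge_tail','gap_mouth'): print(n,q,[(w2b(d['centre']),round(d['conf'],2)) for d in robot.landmark_of(n,q)[:3]])
  u=proj(n,[bq(-110,-93,25)])[0].astype(int);c=im[u[1]-50:u[1]+50,u[0]-66:u[0]+67];cv2.imwrite(f'pics/{n}3.png',c); 
a=[cv2.resize(cv2.imread(f'pics/{n}3.png'),(400,300),interpolation=cv2.INTER_CUBIC) for n in('side','top')]
cv2.imwrite('pics/c3.png',np.hstack(a))"
```

```text
t 20.7 p [ 0.5595 -0.0675  0.0341] o [-2.015  -2.1163 -0.5052] F [-1.3251 -0.1953 -1.0632] op 0.0279901485933106
q [-0.4596  0.2375  1.792   0.4055  1.2119 -0.6719]
[[-0.0683  0.9922  0.1047]
 [ 0.9325  0.0261  0.3603]
 [ 0.3547  0.1222 -0.9269]]
tcp bay [-187.1906  -94.9357   34.1184]
side wedge [(array([-402.1489, -316.1784,    1.4   ]), 0.96), (array([-148.3015, -185.5348,  106.1   ]), 0.72), (array([-189.9004, -100.3718,   16.3   ]), 0.46)]
side wedge_tail [(array([-390.0133, -333.4149,   20.2   ]), 0.93)]
side gap_mouth [(array([-40.5618, -93.6313,   0.8   ]), 0.91)]
top wedge [(array([-193.7956,  -96.4644,   12.    ]), 0.91), (array([-401.2792, -317.3025,    1.4   ]), 0.91), (array([-586.0102, -132.1092,    4.5   ]), 0.76)]
top wedge_tail [(array([-214.0343,  -97.6143,   33.3   ]), 0.97), (array([-567.3382, -115.0108,   21.5   ]), 0.83), (array([-391.5583, -331.3721,   21.3   ]), 0.83)]
top gap_mouth [(array([-37.8893, -91.0031,   6.5   ]), 0.72)]
```

View pics/c3.png

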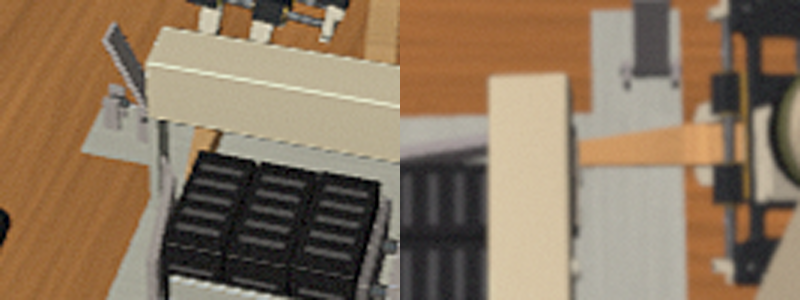

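The tip points into the lead-in, just before the bridge (top crop px 580, 150). I'll check the lateral alignment of the wedge edge against the module edge from this view.

```bash
cat > m3.py <<'E'
from h import *
im=robot.read_camera('top'); hsv=cv2.cvtColor(im,cv2.COLOR_BGR2HSV).astype(int)
def prof(x,z,ys):
    P=proj('top',[bq(x,y,z) for y in ys]).astype(np.float32)
    return cv2.remap(im,P[:,0].reshape(-1,1),P[:,1].reshape(-1,1),cv2.INTER_LINEAR)[:,0].astype(int)
ys=np.arange(-125,-55,1.)
for x in(-105,-120,-135,-150): # wood saturation
    c=prof(x,53,ys); sat=(c[:,2]-c[:,0]); on=ys[sat>55]; print('wedge',x,on.min(),on.max())
for x in(-30,-10,10,30,45):
    c=prof(x,79,ys).sum(1); on=ys[c<200]; print('module',x,on.min() if len(on) else None)
    c=prof(x,59,np.arange(-115,-70,2.)).sum(1); print('  cheek z59',c)
E
python3 m3.py
```

```text
wedge -105 -98.0 -80.0
wedge -120 -100.0 -80.0
wedge -135 -102.0 -80.0
wedge -150 -104.0 -80.0
module -30 -77.0
  cheek z59 [449 499 516 517 509 512 496 486 471 437 375 286 229 237 295 353 334 246
 173 161 181 210 218]
module -10 -83.0
  cheek z59 [443 492 512 514 513 513 510 508 489 478 463 409 313 228 198 185 166 135
 122 125 141 162 167]
module 10 -82.0
  cheek z59 [456 502 525 527 524 525 523 523 515 498 482 466 428 355 242 186 148 122
 118 124 123 124 129]
module 30 -79.0
  cheek z59 [455 503 524 530 530 527 523 524 528 522 503 478 466 447 389 282 185 134
 112 118 131 116 111]
module 45 -78.0
  cheek z59 [450 506 528 529 532 528 532 534 534 531 524 508 484 466 440 380 272 169
 125 119 127 143 146]
```

Call:
play_rows:
  increments: "5 0 4 0 0.6;11 -1 8 0 0.6;11 -1 8 0 0.6;11 -1 8 0 0.1;11 -1 8 0 0.1;11 -1 8 0 0.1;11 -1 -32 0 0.1;11 -1 -72 0 0.1;11 -1 -92 0 0.1;-30 -1 -92 0 1;-30 -1 -92 0 1"

```text
t: 22.25
tool_pos: [0.5507, -0.1327, 0.1075]
orientation: [-2.02, -2.114, -0.504]
force: [-1.0, -0.1, -0.5]
opening: 0.03
gripper_force: 0.0
```

```bash
cat > m4.py <<'E'
from h import *
s,Q=full(); print('tcp bay',w2b(s['tool_pos']))
for n in('side','top'):
  im=robot.read_camera(n)
  for q in('wedge','wedge_tail'): print(n,q,[(w2b(d['centre']),round(d['conf'],2)) for d in robot.landmark_of(n,q)[:4] if abs(w2b(d['centre'])[1]+93)<40])
ys=np.arange(-125,-55,1.)
def prof(P):
    P=proj('top',P).astype(np.float32); c=cv2.remap(im,P[:,0].reshape(-1,1),P[:,1].reshape(-1,1),cv2.INTER_LINEAR)[:,0].astype(int); return c[:,2]-c[:,0]
for x in(-105,-120,-135,-150,-165,-180):
    on=ys[prof([bq(x,y,49) for y in ys])>55]
    if len(on): print('wedge',x,on.min(),on.max())
E
python3 m4.py
```

```text
t 22.25 p [ 0.5507 -0.1327  0.1075] o [-2.0205 -2.1144 -0.504 ] F [-0.9649 -0.1461 -0.4784] op 0.029987544192958543
q [-0.5671  0.1826  1.7047  0.3745  1.3785 -0.708 ]
[[-0.0648  0.9922  0.1062]
 [ 0.9334  0.0227  0.358 ]
 [ 0.3528  0.1224 -0.9276]]
tcp bay [-252.1372  -84.3788  107.5302]
side wedge [(array([-177.2044,  -97.0159,    7.9   ]), 0.45)]
side wedge_tail []
top wedge [(array([-179.2867,  -92.6576,    1.7   ]), 0.92)]
top wedge_tail [(array([-197.3453,  -94.5671,   26.    ]), 0.96)]
wedge -105 -103.0 -81.0
wedge -120 -104.0 -81.0
wedge -135 -106.0 -81.0
wedge -150 -108.0 -80.0
wedge -165 -109.0 -79.0
wedge -180 -125.0 -56.0
```

Wedge released flat: origin near bay (−178, −94), tail at about −201, left side 3 mm off the module. Now I'll plan the push with closed fingers.

```bash
python3 -c "
from h import *
to(*[bq(*t) for t in((-230,-93,30),(-215,-93,30),(-195,-91.5,30),(-175,-90,30),(-155,-88,30),(-145,-87,30))])"
```

```text
t 22.55 p [ 0.5505 -0.1283  0.1079] o [-2.0152 -2.1152 -0.5052] F [-0.511   0.2999  0.2847] op 0.006233112934029797
q [-0.5615  0.1798  1.7079  0.3765  1.3794 -0.7058]
[[-0.0676  0.9922  0.1044]
 [ 0.9323  0.0256  0.3607]
 [ 0.3553  0.1217 -0.9268]]
[ 0.5587 -0.1104  0.03  ] [-11.5  -0.9  79.5]
[ 0.5583 -0.0954  0.03  ] [ 2.5 -0.9 84.9]
[ 0.5563 -0.0754  0.03  ] [21.2 -2.4 91.8]
[ 0.5542 -0.0555  0.03  ] [40.  -4.  98.8]
[ 0.5517 -0.0355  0.03  ] [ 58.7  -6.  105.8]
[ 0.5504 -0.0256  0.03  ] [ 68.1  -7.  109.2]
```

Call:
play_rows:
  increments: "-12 -1 40 0 1;-12 -1 79 0 1;-12 -1 79 0 1;2 -1 85 0 1;12 -2 88 0 1;21 -2 92 0 1;30 -3 95 0 1;40 -4 99 0 1;49 -5 102 0 1;59 -6 106 0 1;68 -7 109 0 1;68 -7 109 0 1"

```text
t: 23.75
tool_pos: [0.5501, -0.0253, 0.03]
orientation: [-2.015, -2.115, -0.505]
force: [0.5, -0.1, 0.9]
opening: 0.0005
gripper_force: 0.0
```

```bash
python3 m4.py; python3 -c "
from h import *
to(*[bq(*t) for t in((-135,-86,30),(-125,-85,30),(-115,-84,30),(-105,-83,30))])"
```

```text
t 23.75 p [ 0.5501 -0.0253  0.03  ] o [-2.0147 -2.1151 -0.505 ] F [ 0.4747 -0.149   0.8812] op 0.0005232851972273338
q [-0.3964  0.1894  1.8571  0.4164  1.1748 -0.623 ]
[[-0.0678  0.9923  0.1039]
 [ 0.9322  0.0259  0.361 ]
 [ 0.3555  0.1213 -0.9268]]
tcp bay [-144.6667  -86.6599   30.0049]
side wedge [(array([-109.2201,  -91.1629,    4.9   ]), 0.59), (array([ 246.7672, -114.8546,   -2.    ]), 0.55)]
side wedge_tail [(array([-138.2114,  -86.7727,   26.6   ]), 0.57)]
top wedge [(array([-581.1603, -130.3405,   -0.9   ]), 0.6), (array([-132.268 ,  -88.9352,   24.1   ]), 0.38)]
top wedge_tail [(array([-133.6348,  -87.6975,   27.1   ]), 0.92), (array([-568.5086, -117.5799,   20.1   ]), 0.57)]
wedge -105 -102.0 -73.0
wedge -120 -102.0 -73.0
wedge -165 -118.0 -86.0
wedge -180 -125.0 -120.0
t 24.05 p [ 0.5505 -0.0269  0.03  ] o [-2.0166 -2.1143 -0.505 ] F [ 0.1197 -0.1022 -0.3219] op 0.00032767542419752724
q [-0.3987  0.1907  1.8554  0.4159  1.1749 -0.6238]
[[-0.0666  0.9923  0.1047]
 [ 0.9325  0.0245  0.3604]
 [ 0.355   0.1217 -0.9269]]
[ 0.5491 -0.0156  0.03  ] [10.6 -1.1  3.9]
[ 0.5479 -0.0056  0.03  ] [20.  -2.1  7.4]
[0.5466 0.0043 0.03  ] [29.4 -3.1 10.9]
[0.5453 0.0143 0.03  ] [38.8 -4.1 14.3]
```

Call:
play_rows:
  increments: "5 0 2 0 1;10 -1 4 0 1;15 -1.5 5.5 0 1;15 -1.5 5.5 0 1"

```text
t: 24.45
tool_pos: [0.549, -0.011, 0.0303]
orientation: [-2.018, -2.116, -0.505]
force: [0.8, -4.4, -1.0]
opening: 0.0003
gripper_force: 1.9
```

Call:
play_rows:
  increments: "4 -0.4 1.4 0 1;8 -0.8 2.8 0 1;12 -1.2 4.2 0 1;12 -1.2 4.2 0 1"

```text
t: 24.85
tool_pos: [0.5474, 0.0007, 0.0304]
orientation: [-2.019, -2.117, -0.504]
force: [0.3, -8.2, -0.8]
opening: 0.0002
gripper_force: 4.2
```

Call:
play_rows:
  increments: "-1 -0.8 4 0 1;-3 -1.2 8 0 1;1 -1.5 9 0 1;5 -2 10 0 1;5 -2 10 0 1"

```text
t: 25.35
tool_pos: [0.5465, 0.0083, 0.0227]
orientation: [-2.02, -2.117, -0.504]
force: [1.7, -10.8, -2.1]
opening: 0.0004
gripper_force: 5.2
```

```bash
python3 -c "
from h import *
s,Q=full();print(w2b(s['tool_pos']))
o=[]
for n in('side','top'):
  im=robot.read_camera(n);u=proj(n,[bq(-110,-93,60)])[0].astype(int);c=im[u[1]-50:u[1]+50,u[0]-66:u[0]+67];o.append(cv2.resize(c,(400,300),interpolation=cv2.INTER_CUBIC))
cv2.imwrite('pics/c5.png',np.hstack(o))"
```

```text
t 25.35 p [0.5465 0.0083 0.0227] o [-2.0197 -2.1172 -0.5039] F [  1.7376 -10.8143  -2.0604] op 0.00037593085849341217
q [-0.3373  0.1668  1.8977  0.4237  1.1323 -0.5772]
[[-0.0666  0.992   0.1068]
 [ 0.9338  0.0242  0.357 ]
 [ 0.3515  0.1235 -0.928 ]]
[-111.0294  -84.0559   22.707 ]
```

View pics/c5.png

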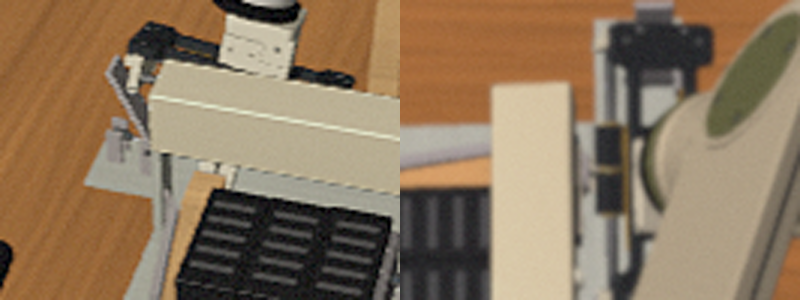

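About 10 mm remains between the gripper's front rail (top crop col 595) and the bridge face (col 572). I'll advance in small steps.

Call:
play_rows:
  increments: "2 -0.5 3 0 1;4 -1 5 0 1;6 -1.2 6.5 0 1;6 -1.2 6.5 0 1"

```text
t: 25.85
tool_pos: [0.547, 0.0143, 0.0197]
orientation: [-2.022, -2.12, -0.504]
force: [-1.2, -18.3, 4.4]
opening: 0.0006
gripper_force: 9.3
```

18 N reached, probably including a light touch of the gripper body on the bridge, so stop and back off. Then plan the keeper with open fingers straddling the flap, the outer finger dragging it over.

```bash
python3 -c "
from h import *
s,Q=full();print(w2b(s['tool_pos']))
to(*[bq(*t) for t in((-125,-85,22),(-190,-86,45),(-205,-110,150),(-151,-150,150))])"
```

```text
t 25.85 p [0.547  0.0143 0.0197] o [-2.0224 -2.1199 -0.5044] F [ -1.2169 -18.3438   4.3788] op 0.0005670022018641896
q [-0.325   0.1662  1.9045  0.4249  1.1187 -0.5692]
[[-0.0669  0.9917  0.1095]
 [ 0.9348  0.0239  0.3544]
 [ 0.3489  0.1261 -0.9286]]
[-105.0336  -84.6312   19.7263]
t 25.85 p [0.547  0.0143 0.0197] o [-2.0224 -2.1199 -0.5044] F [ -1.2169 -18.3438   4.3788] op 0.0005670022018641896
q [-0.325   0.1662  1.9045  0.4249  1.1187 -0.5692]
[[-0.0669  0.9917  0.1095]
 [ 0.9348  0.0239  0.3544]
 [ 0.3489  0.1261 -0.9286]]
[ 0.5479 -0.0056  0.022 ] [-17.9   0.7  -9.1]
[ 0.5506 -0.0706  0.045 ] [-70.8   4.8 -53.2]
[ 0.575  -0.0849  0.15  ] [ -49.2   41.9 -153.1]
[ 0.6136 -0.0299  0.15  ] [  -0.3   81.4 -129.3]
```

Call:
play_rows:
  increments: "-18 1 -9 0 1;-45 3 -32 0 1;-71 5 -53 0 1;-71 5 -53 0 1;-60 23 -103 0 -1;-49 42 -153 0 -1;-49 42 -153 0 -1;-49 42 -153 0 -1;-49 42 -153 0 -1"

```text
t: 26.75
tool_pos: [0.5728, -0.0807, 0.1465]
orientation: [-2.015, -2.114, -0.504]
force: [0.2, 0.2, -0.5]
opening: 0.0356
gripper_force: 0.0
```

```bash
cat > m5.py <<'E'
from h import *
o=[]
for n in('side','top'):
  im=robot.read_camera(n)
  for q in('wedge','wedge_tail','keeper_tip','keeper_hinge'): print(n,q,[(w2b(d['centre']),round(d['conf'],2)) for d in robot.landmark_of(n,q)[:4] if abs(w2b(d['centre'])[1]+110)<100 and abs(w2b(d['centre'])[0]+110)<90])
  u=proj(n,[bq(-110,-110,60)])[0].astype(int);c=im[u[1]-50:u[1]+50,u[0]-66:u[0]+67];o.append(cv2.resize(c,(400,300),interpolation=cv2.INTER_CUBIC))
cv2.imwrite('pics/c6.png',np.hstack(o))
to(*[bq(*t) for t in((-151,-150,150),(-151,-150,92),(-151,-110,92),(-151,-75,92),(-151,-75,150))])
E
python3 m5.py
```

```text
side wedge [(array([-75.4829, -86.5789,   6.7   ]), 0.51), (array([-41.7607, -89.8974,   5.1   ]), 0.42)]
side wedge_tail [(array([-97.3469, -81.2822,  23.6   ]), 0.74)]
side keeper_tip [(array([-147.6779, -188.3528,  107.3   ]), 0.59)]
side keeper_hinge [(array([-151.2698, -151.2414,   33.    ]), 0.74)]
top wedge []
top wedge_tail []
top keeper_tip [(array([-148.6884, -188.7255,  112.1   ]), 0.91)]
top keeper_hinge [(array([-147.2005, -148.7511,   30.    ]), 0.61), (array([-149.5956, -185.2995,  113.3   ]), 0.54)]
t 27.25 p [ 0.5737 -0.0817  0.1479] o [-2.0162 -2.1145 -0.5049] F [-0.0526 -0.3285  0.307 ] op 0.07588542468452623
q [-0.4707  0.1415  1.6727  0.3824  1.415  -0.5951]
[[-0.0668  0.9923  0.1045]
 [ 0.9325  0.0248  0.3604]
 [ 0.3551  0.1215 -0.9269]]
[ 0.6136 -0.0299  0.15  ] [46.4 41.1 20.9]
[ 0.6136 -0.0299  0.092 ] [25.8 34.1 74.7]
[ 0.5736 -0.031   0.092 ] [27.5 -5.6 70.1]
[ 0.5386 -0.0319  0.092 ] [ 28.9 -40.4  66.1]
[ 0.5386 -0.0319  0.15  ] [ 49.5 -33.3  12.3]
```

View pics/c6.png

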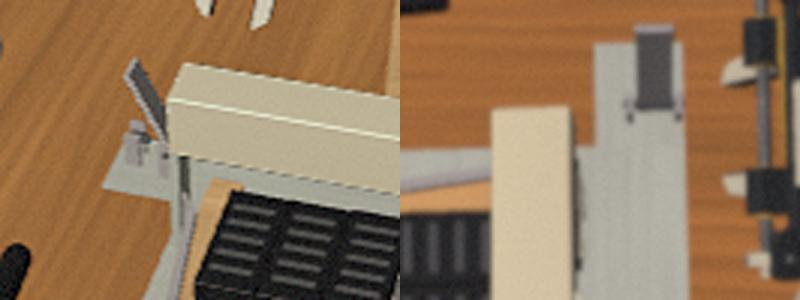

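The wedge is jammed with its tail at about bay x −97, and the keeper is untouched (tip near y −188, z 109). Now straddle the flap and drag it over.

Call:
play_rows:
  increments: "46 44 21 0 -1;46 44 21 0 -1;46 44 21 0 -1;36 41 48 0 -1;26 37 75 0 -1;26 37 75 0 -1"

```text
t: 27.85
tool_pos: [0.6129, -0.0291, 0.0875]
orientation: [-2.014, -2.109, -0.498]
force: [-0.5, -0.0, -1.9]
opening: 0.093
gripper_force: 0.0
```

Call:
play_rows:
  increments: "0 -10 -1 0 -1;1 -20 -2 0 -1;1 -30 -3.5 0 -1;1.5 -40 -4.5 0 -1;2 -50 -6 0 -1;2.5 -60 -7 0 -1;3 -68 -8 0 -1;3 -76 -9 0 -1;3 -76 -9 0 -1;3 -76 -9 0 -1"

```text
t: 28.85
tool_pos: [0.5401, -0.0319, 0.0925]
orientation: [-2.017, -2.115, -0.505]
force: [-0.3, 0.3, -0.8]
opening: 0.0932
gripper_force: 0.0
```

```bash
python3 m5.py
```

```text
side wedge [(array([-72.0114, -87.6737,   6.4   ]), 0.69)]
side wedge_tail [(array([-72.4031, -87.3629,   3.7   ]), 0.46)]
side keeper_tip []
side keeper_hinge [(array([-146.4416, -150.2723,   33.6   ]), 0.8)]
top wedge []
top wedge_tail []
top keeper_tip [(array([-148.4824,  -67.1861,   33.2   ]), 0.82)]
top keeper_hinge [(array([-148.4402, -146.5166,   31.8   ]), 0.64)]
t 29.35 p [ 0.5402 -0.0319  0.0925] o [-2.0163 -2.1149 -0.5051] F [-0.482  -0.3335  0.1707] op 0.09343991778459017
q [-0.415   0.0771  1.8507  0.3976  1.2893 -0.5891]
[[-0.067   0.9922  0.1048]
 [ 0.9325  0.025   0.3603]
 [ 0.3549  0.1219 -0.9269]]
[ 0.6136 -0.0299  0.15  ] [ 17.4  79.9 -44.9]
[ 0.6136 -0.0299  0.092 ] [-3.2 72.8  8.9]
[ 0.5736 -0.031   0.092 ] [-1.6 33.1  4.3]
[ 0.5386 -0.0319  0.092 ] [-0.1 -1.6  0.3]
[ 0.5386 -0.0319  0.15  ] [ 20.5   5.4 -53.5]
```

View pics/c6.png

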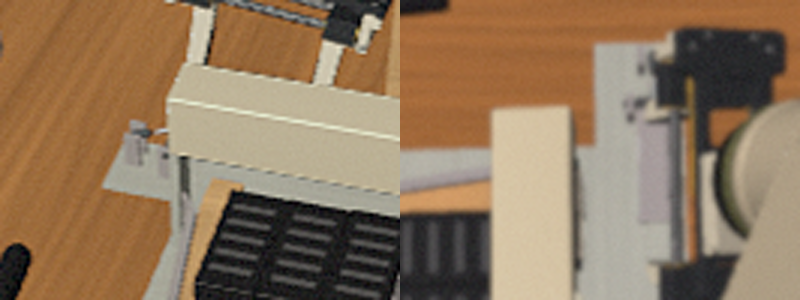

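The keeper has snapped down level (tip at y −67, z 33) and the wedge is unmoved. Retreat and hand in.

Call:
play_rows:
  increments: "0 0 -45 0 -1;0 0 -90 0 -1;0 0 -120 0 -1;0 0 -120 0 -1;0 0 -120 0 -1"

```text
t: 29.85
tool_pos: [0.5279, -0.0756, 0.2043]
orientation: [-2.018, -2.116, -0.506]
force: [0.7, -0.7, -0.4]
opening: 0.0928
gripper_force: 0.0
```

```bash
python3 -c "
from h import *
st(); print(robot.close_job())"
```

```text
t 29.85 p [ 0.5279 -0.0756  0.2043] o [-2.0177 -2.1158 -0.506 ] F [ 0.689  -0.6903 -0.3527] op 0.09279660083781682
the job is handed in; nothing more can be done
None
```

Handed in at 29.9 s: the wedge is jammed (tail at about bay x −97) and the keeper has snapped down level behind it, but the 18 N peak push probably includes a light touch on the bridge (the wedge itself took roughly 13 N), and I did not measure the pad's travel.

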